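# Open the push-and-turn tub of descaling tablets beside the stove

### The arm

A 7-joint arm with a two-finger parallel gripper is mounted at the origin on the work surface. World frame = base frame: x ahead of the robot, y to its left, z up, the work surface at z = 0. Lengths are in m, angles in rad, forces in N, time in s.
With the tool pointing down it reaches from about 0.425 to 1.025 m from the base axis. Payload 3.6 kg.
Tool frame: the origin (TCP) lies on the centre line of the jaws, within the pads' length; the fingertips stand 11 mm ahead of it and the grasp point (between the pads) lies 8 mm behind it; x points along the fingers, z is the direction in which the jaws open and shut, and the axes are right-handed (so a half turn about x gives the same grasp; the last joint's range is limited). The gripper opens to 85 mm and grips with 20 to 120 N. Pads are 22 mm wide; open, the fingers measure 114 mm over their backs; the gripper's body (76 mm by 85 mm) begins 54 mm behind the grasp point. The pads swing forward as they close: fully open they stand 13 mm farther back than shut.
Start: joints at [1.046, 0.591, 0.048, 1.609, -0.033, 0.943, -0.034], TCP at [0.303, -0.659, 0.207] pointing down, gripper open.
Joint ranges: [-2.69, 2.69], [-0.47, 2.24], [-1.27, 1.36], [0.19, 2.51], [-1.53, 4.68], [0.08, 2.07], [-3.09, 3.09]. Speed limits (rad/s): [2.57, 2.57, 3.14, 3.14, 3.14, 3.14, 3.14].

### API

Orientations are given as a unit quaternion [w, x, y, z].
In Python, from plant import ctrl gives the robot as it stands.
- The arm moves only by the tool carry_out, never from a script. Its argument "targets" is a list of rows, each a list of 5 numbers: the shift along the tool's x, y, z in units of 40 mm (1.0 is 40 mm), then the turn about the tool's x in units of 5 degrees (1.0 is 5 degrees), then the closure in counts, from 0 (fully open) to 255 (shut). In form: [[dx, dy, dz, turn, hand], ...]. A call has 1 to 10 rows; each row is the pose to reach, as a shift and turn from the pose commanded when the call began, along the tool's axes at that moment; what a row does not reach only later rows make up. A row lasts 1/8 s, in which the tool goes at most 62.5 mm and 10.7 degrees, less where a joint would pass 70% of its speed; a pose out of reach is approached as far as the arm can. A call with a gripper value outside its range is refused whole. The fingers move at their own pace and stop on an object; "squeeze" is the grip in N (left out, the last holds). Time passes only in rows, so rows that repeat a pose let the fingers close. It gives the time, the measured TCP pose, the force and the opening at its end, in the units of the state.
- ctrl.get_obs(): the state, without advancing time (a new reading comes with each control period).
- ctrl.read_camera(name): name is "side" or "top"; returns a dict with "image" (400x640x3 uint8, red, green, blue), "z_map" (400x640 float32, m along the optical axis (not along the pixel's ray), 0 where there is no reading), "camera_matrix" (3x3 intrinsics, pixels), "R" (3x3) and "t" (3): a world point X has camera coordinates R X + t. Camera axes: x right, y down, z forward; pixel columns grow to the right and rows downward; lengths in m; the calibration is good to about 2 mm. A picture is of the moment at which its call begins.
- ctrl.close_job(): hands the job in, once; it reports no verdict.
The state is a dict: "time": time; "joint_pos": joint angles; "dq": joint speeds; "joint_torque": joint torques, N m; "tool_pos": TCP position; "ee_rot": TCP orientation; "ft_force": force on the tool from outside, world axes, zero at the start; "torque": the same for the moment, N m; "width": opening from 0.0 (shut) to 1.0 (fully open).
Only numpy, scipy, OpenCV 4.12 (cv2) and the standard library are available. Lean on these libraries where they do the work, as an engineer would, in place of code of your own. Each camera call takes 0.05 s, during which the arm holds its last target.

### The job

Push the squat square tub of descaling tablets across the counter into the inside corner between the stove's side and the front rail of the teak rack, so that it sits square and flush against both and cannot turn. With the tub braced there, press its safety cap down, keep it pressed while turning it anticlockwise (seen from above) by about a sixth of a turn until it is free, and lift it straight off. Finish while still holding the cap level, about five centimetres above the open neck, with the tub still standing in the corner and everything else left where it was.

Things in the scene. Friction and masses are not known exactly. Their poses are not given: they have to be found in the camera images.
- corner (a point): inside corner where the tub is braced: the point lies at counter height where the stove's left side meets the front rail of the rack. x axis points into the stove, y axis into the rack, z up. Stop 1, the stove's side, is the plane x = 0; stop 2, the rail, is the plane y = 0; the tub belongs at negative x and y. Both are fixed
- stove: fixed steel two-zone stove with flat black top, 74 mm high; origin and axes as corner. Its left side (x = 0) runs from y = -200 to 300 mm and from 8 to 74 mm above the counter; 300 mm wide in x. A saucepan stands on its rear zone
- rack: fixed teak rack of three tiers, origin and axes as corner. Its front rail (y = 0) runs from x = -240 to 0 mm and is 40 mm high; from y = 20 mm back the rack is 116 mm high, from y = 135 mm back it is 282 mm high with its jars; it ends at y = 235 mm
- tub_mid (a point): white tub, body 88 mm square, 72 mm high with flat top, on the counter 20 to 105 mm short of each stop; the point is the body's centre, 36 mm above its foot. z up, x and y along its sides; turned up to 0.4 rad against the corner. Flush in the corner its centre is 44 mm from both stops. Too wide to grasp: push it on a side at half height (a hard push higher up would tip it)
- cap_mid (a point): white ribbed round push-and-turn cap on the tub's neck, 52 mm across, 33 mm tall, 89 to 122 mm above the counter at the start; the point is its centre, half-way up (69.5 mm above the tub's centre while locked). z up along its axis; x in line with the tub's x while locked. Grip it by its round side
- tub: the same tub, about 0.4 kg with cap; origin at the centre of its foot. A round neck, 34 mm across, rises from the middle of its top to 108 mm above the counter, with tabs under which the cap locks
- cap: the same cap; origin at the centre of its lower rim. A spring holds it up in its lock: pressed down 3.5 mm (9 N) it leaves the lock, stop at 6.6 mm (12 N). Held down 4.5 mm or more it turns anticlockwise seen from above; 36 to 84 degrees from locked it is free to lift straight off; at 84 it meets a stop. Unpressed it blocks after 5 degrees and does not come off
- door_mid (a point): middle of the small clear acrylic door (106 mm wide, 66 mm high) that slides before the rack's lowest tier behind the rail, half open; leave it
- jar1: square glass jar with bamboo lid, 60 x 60 x 72 mm, on the lowest tier of the rack, left (away from the stove); origin under its centre; leave it
- jar2: square glass jar with bamboo lid, 60 x 60 x 72 mm, on the lowest tier of the rack, right (next to the stove); origin under its centre; leave it
- jar3: square glass jar with bamboo lid, 60 x 60 x 72 mm, on the middle tier of the rack, left (away from the stove); origin under its centre; leave it
- jar4: square glass jar with bamboo lid, 60 x 60 x 72 mm, on the middle tier of the rack, right (next to the stove); origin under its centre; leave it
- jar5: square glass jar with bamboo lid, 60 x 60 x 72 mm, on the top tier of the rack, left (away from the stove); origin under its centre; leave it
- jar6: square glass jar with bamboo lid, 60 x 60 x 72 mm, on the top tier of the rack, right (next to the stove); origin under its centre; leave it
- spoons_mid (a point): steel measuring spoons clipped together, 125 mm long, 40 mm wide, 14 mm high, lying along the front of the rack's middle tier, 116 mm above the counter, before the jars; leave them
- bowl: small white bowl, 84 mm across, 40 mm high, on the counter in front of the tub; origin under its centre; leave it
- mill: dark wooden pepper mill, 54 mm across, 163 mm tall, on the counter to the right of the stove's front; origin under its centre; leave it
- oil: green glass oil bottle, 60 mm across, 210 mm tall, on the counter to the right of the stove's front; origin under its centre; leave it
- scraper: grey hob scraper lying flat, 145 x 42 mm, 16 mm high, on the counter in front of the tub; origin under its middle; leave it

How it is judged:
On the way, in this order (a step that is already met when the one before it is completed fails the run):
1. the tub sits square against the stove's side and the rack's rail, its cap still locked (x of tub_mid in the frame of corner above -0.048 m and y of tub_mid in the frame of corner above -0.048 m and (angle between the x axis of tub_mid and the x axis of corner, either way round below 0.06 rad or angle between the x axis of tub_mid and the y axis of corner, either way round below 0.06 rad) and angle between tub_mid's own z axis and vertical below 0.08 rad and height (world z) of tub_mid below 0.042 m and angle between the x axis of cap_mid and the x axis of tub_mid, either way round below 0.2 rad and z of cap_mid in the frame of tub_mid between 0.0667 and 0.0735 m), for 0.1 s.
2. the cap is pressed down on the braced tub (x of tub_mid in the frame of corner above -0.052 m and y of tub_mid in the frame of corner above -0.052 m and (angle between the x axis of tub_mid and the x axis of corner, either way round below 0.12 rad or angle between the x axis of tub_mid and the y axis of corner, either way round below 0.12 rad) and angle between tub_mid's own z axis and vertical below 0.08 rad and height (world z) of tub_mid below 0.042 m and z of cap_mid in the frame of tub_mid below 0.0665 m and angle between the x axis of cap_mid and the x axis of tub_mid, either way round below 0.3 rad), for 0.05 s.
3. the cap is turned out of its lock, still on the neck (x of tub_mid in the frame of corner above -0.052 m and y of tub_mid in the frame of corner above -0.052 m and (angle between the x axis of tub_mid and the x axis of corner, either way round below 0.12 rad or angle between the x axis of tub_mid and the y axis of corner, either way round below 0.12 rad) and angle between tub_mid's own z axis and vertical below 0.08 rad and height (world z) of tub_mid below 0.042 m and angle between the x axis of cap_mid and the x axis of tub_mid, either way round above 0.6 rad and z of cap_mid in the frame of tub_mid below 0.0735 m), for 0.05 s.
At the end, for the whole second after the job is handed in: the fingers hold the cap level (0.2 rad), within 30 mm of the tub's axis, 25 to 120 mm above its locked height, clear of the tub; the tub stands on the counter, not touched by the robot, within 8 mm of both stops and square to 0.12 rad (4 mm and 0.06 rad before the cap is pressed) (x of tub_mid in the frame of corner above -0.052 m and y of tub_mid in the frame of corner above -0.052 m and (angle between the x axis of tub_mid and the x axis of corner, either way round below 0.12 rad or angle between the x axis of tub_mid and the y axis of corner, either way round below 0.12 rad) and angle between tub_mid's own z axis and vertical below 0.08 rad and height (world z) of tub_mid below 0.042 m and z of cap_mid in the frame of tub_mid between 0.0945 and 0.1895 m and horizontal distance between cap_mid and tub_mid below 0.03 m and angle between cap_mid's own z axis and vertical below 0.2 rad and contact force between the fingers and cap above 1 N and contact force between each of cap, the arm and tub below 0.05 N); the arm keeps its last pose, push and grip.
It fails at once if the tub is tipped or lifted off the counter (angle between tub_mid's own z axis and vertical above 0.35 rad or height (world z) of tub_mid above 0.056 m).
It fails at once if a jar or the rack's door is disturbed (distance of any of jar1, jar2, jar3, jar4, jar5, jar6, door_mid from where it was at the start of the episode above 0.015 m).
It fails at once if a thing standing by is disturbed (distance of any of spoons_mid, bowl, mill, oil, scraper from where it was at the start of the episode above 0.03 m).
It also fails if it takes over 72 s, if anything falls off the work surface, if the arm or the gripper's body presses on something with over 40 N, if the wrist force passes 120 N, or if a joint passes its speed limit or range.

## Working session

There is one attempt and no reset: what is moved stays moved. The work goes in short steps, Python scripts to look and compute and a tool call to move; the robot and the scene stay as the last step left them, time stands still between calls to the robot, and variables do not carry over. Pictures are saved under pics/ and viewed, and the job is handed in when it is done.

Besides the shell and the picture viewer there is one more tool, called after "Call:" by a JSON object that holds its "method" and its "body". carry_out: Moves the arm, as the interface text tells. Its arguments: {"type":"object","properties":{"targets":{"type":"array"},"squeeze":{"type":"number"}},"required":["targets"]}

```bash
ls; mkdir -p pics
cat > h.py <<'E'
import numpy as np, cv2
from plant import ctrl
def snap(name, fn):
    c=ctrl.read_camera(name); np.savez(f'/tmp/{name}.npz',**{k:np.array(v) for k,v in c.items()})
    cv2.imwrite(f'pics/{fn}.png',c['image'][:,:,::-1]); return c
def load(name): return dict(np.load(f'/tmp/{name}.npz'))
def pt(c,u,v,z=None):
    z=c['z_map'][int(v),int(u)] if z is None else z
    p=np.linalg.inv(c['camera_matrix'])@np.array([u,v,1.])*z
    return c['R'].T@(p-c['t'])
def ptz(c,u,v,h):
    d=c['R'].T@(np.linalg.inv(c['camera_matrix'])@np.array([u,v,1.])); o=-c['R'].T@c['t']
    return o+d*(h-o[2])/d[2]
def proj(c,X):
    p=c['camera_matrix']@(c['R']@np.array(X)+c['t']); return p[:2]/p[2]
E
python3 - <<'E'
from h import *
for n in('top','side'):
    c=snap(n,n+'0'); print(n,c['camera_matrix'].tolist(),(-c['R'].T@c['t']).round(3),c['R'].round(2).tolist())
print(ctrl.get_obs())
E
```

```text
pics
top [[499.6082882004503, 0.0, 319.61026736249244], [0.0, 499.6082882004503, 194.9387021119334], [0.0, 0.0, 1.0]] [ 0.381 -0.03   1.577] [[0.03, -1.0, 0.02], [-0.99, -0.03, -0.11], [0.11, -0.02, -0.99]]
side [[395.48388833424264, 0.0, 314.4679462125954], [0.0, 395.48388833424264, 203.1785982206672], [0.0, 0.0, 1.0]] [-0.025 -0.896  0.733] [[0.83, -0.55, -0.02], [-0.29, -0.42, -0.86], [0.47, 0.72, -0.51]]
{'time': 0.1, 'joint_pos': array([ 1.04654732,  0.59203573,  0.04828898,  1.60971742, -0.03329486,
        0.94273831, -0.03371434]), 'dq': array([ 7.75292740e-05, -1.34036932e-03,  1.50634325e-03, -2.55401042e-03,
       -2.75341416e-04, -5.43051048e-05, -2.23928086e-04]), 'joint_torque': array([ 4.48393053e-03, -5.49996901e+01,  1.55327931e+00, -1.98822516e+01,
        9.75738134e-03,  3.85973020e-03, -1.76419502e-05]), 'tool_pos': array([ 0.30239459, -0.6580208 ,  0.20594015]), 'ee_rot': array([ 0.59467598,  0.3819327 ,  0.59596402, -0.38120175]), 'ft_force': array([-0.48355336, -0.35282748, -0.1044116 ]), 'torque': array([-0.00140522,  0.0287835 ,  0.02612281]), 'width': 0.9998324432585751}
```

View pics/top0.png

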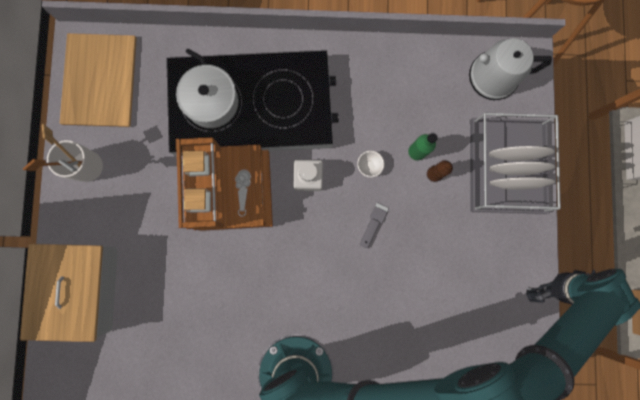

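View pics/side0.png

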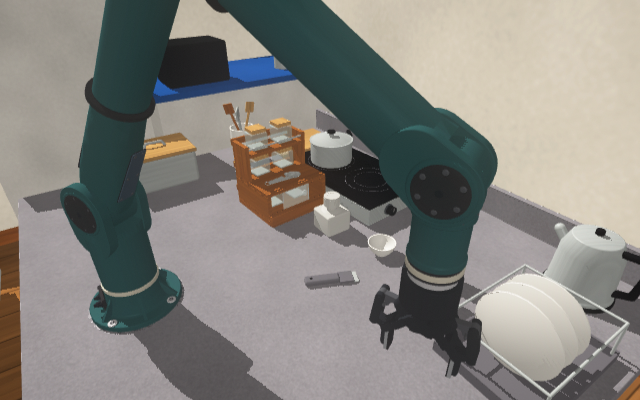

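Run:
```python
from h import *
c=load('top'); im=c['image'][125:245,165:405,::-1]
cv2.imwrite('pics/z1.png',cv2.resize(im,None,fx=3.33,fy=3.33,interpolation=cv2.INTER_CUBIC))
c=load('side'); im=c['image'][110:290,220:420,::-1]
cv2.imwrite('pics/z2.png',cv2.resize(im,None,fx=3.3,fy=3.3,interpolation=cv2.INTER_CUBIC))
```

```text
(no output)
```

View pics/z1.png

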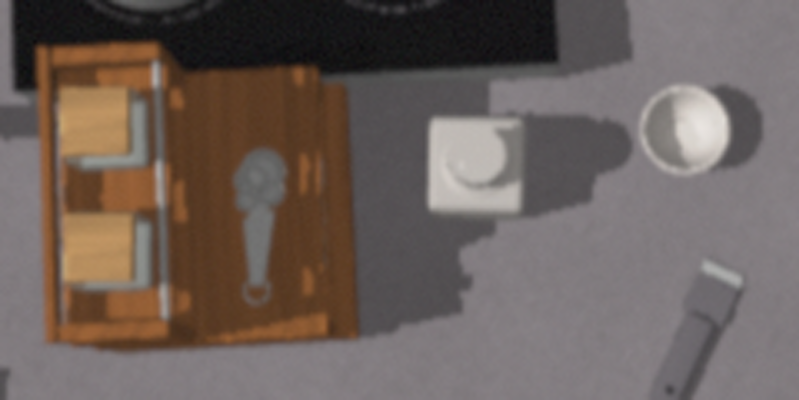

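View pics/z2.png

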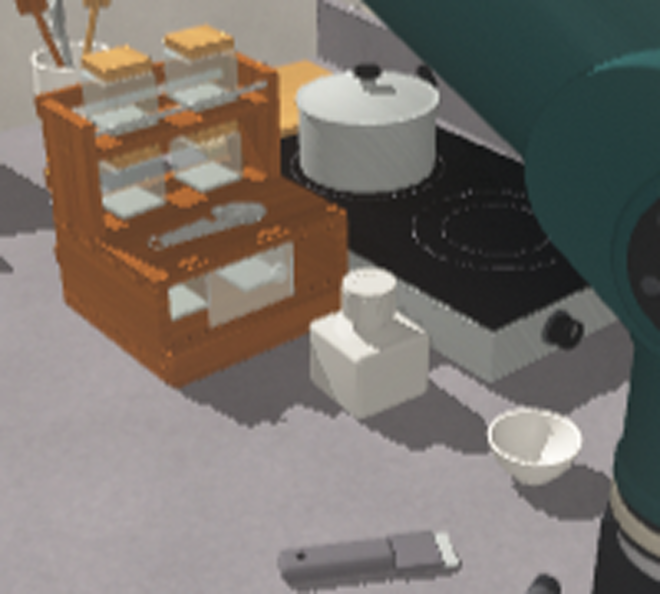

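```bash
cat >> h.py <<'E'
def cloud(c):
    H,W=c['z_map'].shape; u,v=np.meshgrid(np.arange(W),np.arange(H)); z=c['z_map']
    p=np.stack([u*z,v*z,z],-1)@np.linalg.inv(c['camera_matrix']).T
    X=(p-c['t'])@c['R']; X[z==0]=np.nan; return X
def rect(P):
    (cx,cy),(w,h),a=cv2.minAreaRect((P[:,:2]*1000).astype(np.float32)); return (round(cx,1),round(cy,1)),(round(w,1),round(h,1)),round(a,2)
E
python3 - <<'E'
from h import *
for n in('top','side'):
    c=load(n); X=cloud(c)
    R=lambda lo,hi,x0,x1,y0,y1: X[(X[...,2]>lo)&(X[...,2]<hi)&(X[...,0]>x0)&(X[...,0]<x1)&(X[...,1]>y0)&(X[...,1]<y1)]
    k=ptz(c,*((308,175) if n=='top' else (332,215)),.072); print(n,'approx tub',k.round(3))
    P=R(.064,.08,k[0]-.1,k[0]+.045,k[1]-.08,k[1]+.08); print('top face',rect(P),len(P),P[:,2].mean())
    P=R(.112,.13,k[0]-.05,k[0]+.05,k[1]-.05,k[1]+.05); print('cap',rect(P),len(P),P[:,2].mean(),P[:,:2].mean(0))
    P=R(.066,.082,k[0]+.06,k[0]+.4,k[1]-.35,k[1]+.5); print('stove',rect(P),len(P))
c=load('top')
for a in [(13,90),(557,62),(347,85),(357,335)]:
    u,v=a[0]/3.333+165,a[1]/3.333+125
    print(a,ptz(c,u,v,.074 if a[0] in(13,557) else .04).round(4))
E
```

```text
top approx tub [ 0.602 -0.023  0.072]
top face ((605.1, -22.2), (87.3, 83.2), 89.64) 501 0.07107923151585092
cap ((606.8, -21.3), (48.5, 50.3), 0.48) 242 0.12094479779850202 [ 0.60711173 -0.02196049]
stove ((832.9, 30.2), (333.0, 795.5), 0.53) 11449
side approx tub [ 0.583 -0.055  0.072]
top face ((592.1, -24.5), (67.9, 89.4), 2.46) 285 0.07081089832229535
cap ((602.9, -24.0), (53.1, 47.0), 55.25) 134 0.11923632944534426 [ 0.60052771 -0.02835203]
stove ((792.1, 138.6), (497.6, 291.4), 63.34) 2732
(13, 90) [0.6596 0.4008 0.074 ]
(557, 62) [ 0.7011 -0.0937  0.074 ]
(347, 85) [0.6803 0.1007 0.04  ]
(357, 335) [0.4471 0.0828 0.04  ]
```

Run:
```python
from h import *
c=load('side'); X=cloud(c)
def line(P,axis): # fit P[axis]=a+b*P[other]
    o=1-axis; m=np.ones(len(P),bool)
    for _ in range(8):
        b,a=np.polyfit(P[m,o],P[m,axis],1); r=P[:,axis]-a-b*P[:,o]; m=abs(r)<max(.002,2*np.median(abs(r[m])))
    return a,b,m.sum(),r[m].std(),P[m,2].min(),P[m,2].max(),P[m,o].min(),P[m,o].max()
x,y,z=X[...,0],X[...,1],X[...,2]
pred=0.6596+(0.4008-y)*.0839
P=X[(z>.015)&(z<.066)&(abs(x-pred)<.02)&(y<.08)&(y>-.11)]; print('stove x=a+by',line(P,0))
pr=.0828+(x-.4471)*.0767
P=X[(z>.006)&(z<.035)&(abs(y-pr)<.02)&(x<.66)&(x>.45)]; print('rail y=a+bx',line(P,1))
# tub faces visible: -x face and -y face
P=X[(z>.01)&(z<.062)&(x>.5)&(x<.6)&(y>-.06)&(y<.015)]; print('tub -x',line(P[P[:,0]<.58],0))
P=X[(z>.01)&(z<.062)&(x>.575)&(x<.65)&(y>-.1)&(y<-.045)]; print('tub -y',line(P,1))
c=load('top'); X=cloud(c); x,y,z=X[...,0],X[...,1],X[...,2]
for nm,lo,hi,cx,cy,r in(('bowl',.012,.06,.62,-.2,.07),('scraper',.008,.03,.47,-.23,.1)):
    P=X[(z>lo)&(z<hi)&(abs(x-cx)<r)&(abs(y-cy)<r)]; print(nm,rect(P),len(P),P.min(0).round(3),P.max(0).round(3))
```

```text
stove x=a+by (np.float64(0.6915173293877602), np.float64(-0.07880262784613642), np.int64(280), np.float64(0.0010277938562634446), np.float64(0.015118185499394499), np.float64(0.0659439339947344), np.float64(-0.09555711395853875), np.float64(0.07705802733199003))
rail y=a+bx (np.float64(0.0469102936560677), np.float64(0.0845514314624104), np.int64(249), np.float64(0.0010700682838813084), np.float64(0.0061545177831561475), np.float64(0.034897496188382546), np.float64(0.4500716995269739), np.float64(0.6580459034495286))
tub -x (np.float64(0.5600052248386717), np.float64(-0.0023623893373428966), np.int64(168), np.float64(0.0009176499607038457), np.float64(0.010008258114710384), np.float64(0.061664651548782555), np.float64(-0.059821353417551446), np.float64(0.014086766052485673))
tub -y (np.float64(-0.07342176330190077), np.float64(0.012505413199066439), np.int64(183), np.float64(0.001032073300108648), np.float64(0.010108692975940229), np.float64(0.06193365878519887), np.float64(0.5751991702484168), np.float64(0.6450997254220994))
bowl ((649.2, -215.1), (81.0, 81.5), 1.97) 367 [ 0.609 -0.256  0.012] [ 0.69  -0.174  0.047]
scraper ((464.9, -230.3), (187.5, 177.6), 89.51) 410 [ 0.376 -0.324  0.008] [ 0.554 -0.137  0.027]
```

```bash
cat >> h.py <<'E'
from scipy.spatial.transform import Rotation as Ro
C0=np.array([.6834,.1047]); TH=.0815
ex=np.array([np.cos(TH),np.sin(TH)]); ey=np.array([-ex[1],ex[0]])
def c2w(a,b): return C0+a*ex+b*ey
def w2c(p): d=np.array(p[:2])-C0; return np.array([d@ex,d@ey])
def tool():
    o=ctrl.get_obs(); q=o['ee_rot']; return o,Ro.from_quat([q[1],q[2],q[3],q[0]]).as_matrix()
def units(tgt,jawang=None):
    "tgt world xyz; jaw angle world (mod pi)"
    o,M=tool(); d=M.T@(np.array(tgt)-o['tool_pos'])/.04
    a=np.arctan2(M[1,2],M[0,2]); t=0
    if jawang is not None:
        da=(jawang-a+np.pi/2)%np.pi-np.pi/2; t=-np.degrees(da)/5
    print('shift',d.round(3),'turn',round(t,2),'alt',round(t+36,2),round(t-36,2))
def st():
    o,M=tool(); print('t',round(o['time'],2),'tcp',o['tool_pos'].round(4),'corner',w2c(o['tool_pos']).round(4),'F',o['ft_force'].round(1),'T',o['torque'].round(2),'w',round(float(o['width']),3),'jaw',np.degrees(np.arctan2(M[1,2],M[0,2])).round(1),'q',o['joint_pos'].round(2)); return o,M
E
python3 - <<'E'
from h import *
o,M=st(); print(M.round(3), w2c((.604,-.0218)))
g=c2w(-.0894+0.004,-.1196-.044-.075)
print(g); units([*g,.2],TH+np.pi/2)
E
```

```text
t 0.1 tcp [ 0.3024 -0.658   0.2059] corner [-0.4418 -0.7292] F [-0.5 -0.4 -0.1] T [-0.    0.03  0.03] w 1.0 jaw -65.3 q [ 1.05  0.59  0.05  1.61 -0.03  0.94 -0.03]
[[-0.001  0.909  0.418]
 [ 0.002  0.418 -0.909]
 [-1.    -0.    -0.002]] [-0.08943479 -0.11961617]
[ 0.61770785 -0.14006042]
shift [ 0.165 12.57  -8.473] turn 4.0 alt 40.0 -32.0
```

Run:
```python
from h import *
units([*c2w(-.084,-.214),.2],TH+np.pi/2)
```

```text
shift [ 0.166 12.814 -9.039] turn 4.0 alt 40.0 -32.0
```

Call:
{"method": "carry_out", "body": {"targets": [[0.1,3.5,-2,1,120],[0.1,7,-4,2,120],[0.1,10,-6,3,120],[0.15,12.2,-8,4,120],[0.15,12.2,-8,4,120],[0.15,12.2,-8,4,120],[0.15,12.2,-8,4,120],[0.15,12.2,-8,4,120],[0.15,12.2,-8,4,120],[0.15,12.2,-8,4,120]]}}

```text
time: 1.35
tool_pos: [0.6147, -0.1579, 0.2005]
ee_rot: [0.521, 0.478, 0.522, -0.476]
ft_force: [-0.6, -1.0, 0.4]
width: 0.529
```

Run:
```python
from h import *
st(); units([*c2w(-.084,-.214),.034],TH+np.pi/2)
snap('side','s1'); c=load('side')
X=cloud(c); x,y,z=X[...,0],X[...,1],X[...,2]
cv2.imwrite('pics/s1z.png',cv2.resize(c['image'][100:300,220:480,::-1],None,fx=3,fy=3,interpolation=cv2.INTER_CUBIC))
```

```text
t 1.35 tcp [ 0.6147 -0.1579  0.2005] corner [-0.0898 -0.2562] F [-0.6 -1.   0.4] T [-0.03  0.04 -0.07] w 0.529 jaw -84.9 q [ 0.11  0.49  0.1   1.83 -0.06  0.83 -1.24]
shift [ 4.165  0.152 -1.041] turn 0.09 alt 36.09 -35.91
```

View pics/s1z.png

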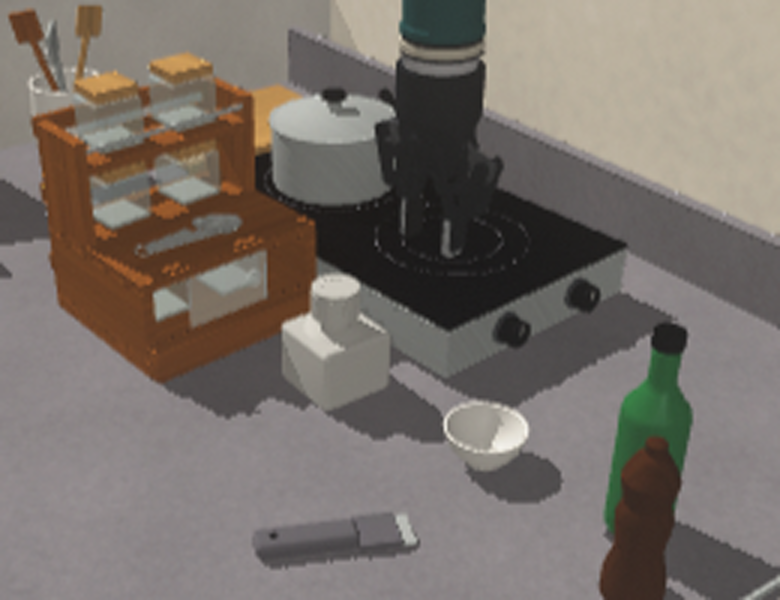

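Run:
```python
from h import *
for n in('side','top'):
    c=snap(n,n+'_t'); X=cloud(c).reshape(-1,3); o,M=tool()
    d=(X-o['tool_pos'])@M
    m=(abs(d[:,1])<.05)&(abs(d[:,2])<.11)&(d[:,0]<.03)&(d[:,0]>-.16); d=d[m]
    for a in np.arange(-.15,.03,.01):
        q=d[abs(d[:,0]-a)<.005]
        if len(q)>3: print(n,'x',round(a,3),'z',np.percentile(q[:,2],[1,99]).round(3),'y',np.percentile(q[:,1],[1,99]).round(3),len(q))
```

```text
side x -0.15 z [-0.009  0.037] y [-0.037  0.012] 53
side x -0.14 z [-0.035  0.038] y [-0.014  0.007] 67
side x -0.13 z [-0.065  0.064] y [-0.021  0.01 ] 170
side x -0.12 z [-0.066  0.066] y [-0.021  0.009] 141
side x -0.11 z [-0.066  0.063] y [-0.019  0.013] 125
side x -0.1 z [-0.063  0.06 ] y [-0.019  0.014] 129
side x -0.09 z [-0.058  0.058] y [-0.017  0.011] 100
side x -0.08 z [-0.056  0.054] y [-0.014  0.011] 108
side x -0.07 z [-0.05   0.051] y [-0.014  0.012] 61
side x -0.06 z [-0.038  0.035] y [-0.013  0.008] 52
side x -0.05 z [-0.037  0.035] y [-0.013  0.01 ] 55
side x -0.04 z [-0.037  0.035] y [-0.013  0.009] 50
side x -0.03 z [-0.035  0.03 ] y [-0.012  0.011] 35
top x -0.14 z [-0.043 -0.04 ] y [-0.007  0.009] 9
top x -0.13 z [-0.068 -0.039] y [-0.008  0.015] 62
top x -0.12 z [-0.069 -0.05 ] y [-0.009  0.017] 27
top x -0.11 z [-0.062 -0.052] y [-0.009  0.015] 5
top x -0.1 z [-0.064 -0.051] y [-0.009 -0.008] 4
top x -0.09 z [-0.058 -0.042] y [-0.009  0.002] 9
top x -0.08 z [-0.052 -0.036] y [-0.01   0.005] 14
top x -0.07 z [-0.054 -0.033] y [-0.009  0.004] 8
```

Run:
```python
from h import *
c=load('side'); o,M=tool()
for x in(-.03,-.01,0,.011):
    for z in(-.0225,-.037,.0225): print(x,z,proj(c,o['tool_pos']+M@np.array([x,0,z])).round(1))
im=c['image'][110:200,320:410,::-1]; cv2.imwrite('pics/tip.png',cv2.resize(im,None,fx=6.6,fy=6.6,interpolation=cv2.INTER_NEAREST))
```

```text
-0.03 -0.0225 [358.5 177.5]
-0.03 -0.037 [355.  175.7]
-0.03 0.0225 [370.1 183.3]
-0.01 -0.0225 [358.3 183.9]
-0.01 -0.037 [354.7 182. ]
-0.01 0.0225 [369.7 189.8]
0 -0.0225 [358.1 187. ]
0 -0.037 [354.6 185.1]
0 0.0225 [369.5 193. ]
0.011 -0.0225 [358.  190.4]
0.011 -0.037 [354.4 188.5]
0.011 0.0225 [369.3 196.5]
```

View pics/tip.png

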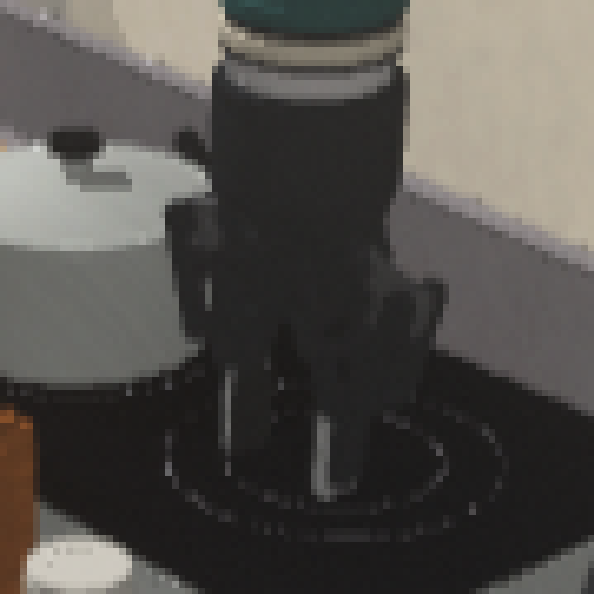

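Call:
{"method": "carry_out", "body": {"targets": [[0,0.1,-0.8,-2,255],[0,0.15,-1.65,-4,255],[0,0.15,-1.65,-6,255],[0,0.15,-1.65,-8,255],[0,0.15,-1.65,-10,255],[0,0.15,-1.65,-12,255],[0,0.15,-1.65,-14,255],[0,0.15,-1.65,-16,255],[0,0.15,-1.65,-17.9,255],[0,0.15,-1.65,-17.9,255]]}}

```text
time: 2.75
tool_pos: [0.6117, -0.1021, 0.2006]
ee_rot: [0.706, -0.024, 0.707, 0.023]
ft_force: [-0.0, -0.3, -0.2]
width: 0.0
```

Run:
```python
from h import *
st(); units([*c2w(-.084,-.192),.062],TH)
```

```text
t 2.75 tcp [ 0.6117 -0.1021  0.2006] corner [-0.0883 -0.2002] F [-0.  -0.3 -0.2] T [-0.05 -0.03 -0.03] w 0.0 jaw 3.8 q [ 0.32  0.48 -0.31  1.85  0.2   0.84 -0.03]
shift [3.464 0.213 0.111] turn -0.18 alt 35.82 -36.18
```

Call:
{"method": "carry_out", "body": {"targets": [[1,0.2,0.1,-0.2,255],[2,0.2,0.1,-0.2,255],[2.8,0.2,0.1,-0.2,255],[3.4,0.2,0.1,-0.2,255],[3.4,0.2,0.1,-0.2,255],[3.4,0.2,0.1,-0.2,255],[3.4,0.2,0.1,-0.2,255]]}}

```text
time: 3.62
tool_pos: [0.6175, -0.0902, 0.0664]
ee_rot: [0.707, -0.032, 0.706, 0.031]
ft_force: [-0.3, -0.1, -0.5]
width: 0.0
```

Run:
```python
from h import *
st(); units([*c2w(-.084,-.192),.062],TH)
for n in('side','top'):
    c=snap(n,n+'2')
    cr=c['image'][110:290,220:420,::-1] if n=='side' else c['image'][125:245,165:405,::-1]
    cv2.imwrite(f'pics/{n}2z.png',cv2.resize(cr,None,fx=3.3,fy=3.3,interpolation=cv2.INTER_CUBIC))
```

```text
t 3.62 tcp [ 0.6175 -0.0902  0.0664] corner [-0.0815 -0.1889] F [-0.3 -0.1 -0.5] T [-0.03 -0.    0.04] w 0.0 jaw 5.1 q [ 0.25  0.66 -0.26  1.93  0.28  0.59 -0.1 ]
shift [ 0.11  -0.078 -0.063] turn 0.09 alt 36.09 -35.91
```

View pics/side2z.png

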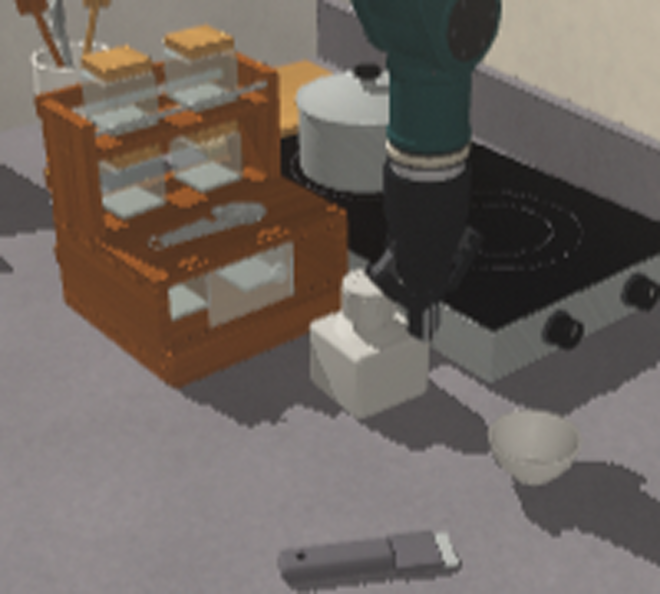

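View pics/top2z.png

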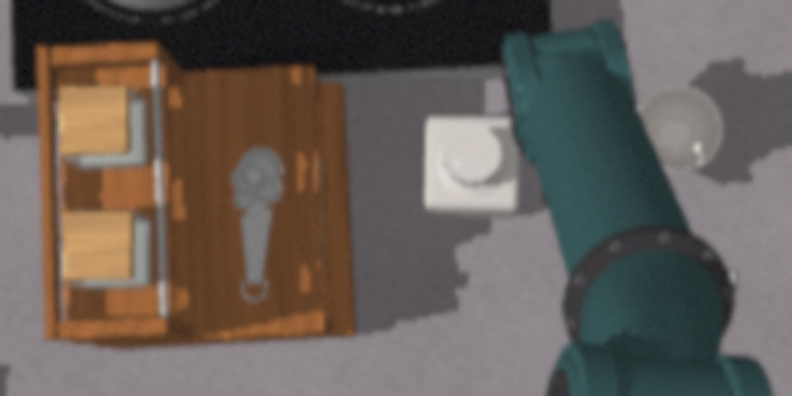

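Call:
{"method": "carry_out", "body": {"targets": [[0.2,0,-0.05,0,255],[0.2,0.2,-0.05,0,255],[0.2,0.4,-0.05,0,255],[0.2,0.6,-0.05,0,255],[0.2,0.8,-0.05,0,255],[0.2,1.0,-0.05,0,255],[0.2,1.2,-0.05,0,255],[0.2,1.35,-0.05,0,255],[0.2,1.5,-0.05,0,255],[0.2,1.5,-0.05,0,255]]}}

```text
time: 4.97
tool_pos: [0.6108, -0.0329, 0.0584]
ee_rot: [0.707, -0.033, 0.705, 0.03]
ft_force: [0.3, -5.6, 5.7]
width: 0.001
```

```bash
cat >> h.py <<'E'
def tubfit():
    "tub pose in corner frame from top view top face + side faces"
    c=ctrl.read_camera('top'); X=cloud(c); P=X.reshape(-1,3)
    cc=np.stack([(P[:,:2]-C0)@ex,(P[:,:2]-C0)@ey,P[:,2]],1)
    m=(cc[:,2]>.064)&(cc[:,2]<.08)&(cc[:,0]>-.2)&(cc[:,0]<-.002)&(cc[:,1]>-.22)&(cc[:,1]<.01)
    print('top face corner-frame',rect(cc[m]),m.sum())
    m=(cc[:,2]>.108)&(cc[:,2]<.13)&(cc[:,0]>-.15)&(cc[:,0]<0.03)&(cc[:,1]>-.22)&(cc[:,1]<.0)
    print('cap',rect(cc[m]) if m.sum()>3 else 0,m.sum(),np.median(cc[m][:,2]) if m.sum() else 0)
    s=ctrl.read_camera('side'); Y=cloud(s).reshape(-1,3)
    cc=np.stack([(Y[:,:2]-C0)@ex,(Y[:,:2]-C0)@ey,Y[:,2]],1)
    m=(cc[:,2]>.008)&(cc[:,2]<.062)&(cc[:,0]>-.2)&(cc[:,0]<-.002)&(cc[:,1]>-.22)&(cc[:,1]<-.004)
    T=cc[m]
    return c,s,T
def view(c,s,k):
    b=cv2.resize(s['image'][110:290,220:420,::-1],(600,540),interpolation=cv2.INTER_CUBIC)
    cv2.imwrite(f'pics/s{k}.png',b)
    cv2.imwrite(f'pics/t{k}.png',cv2.resize(c['image'][125:245,225:385,::-1],None,fx=4,fy=4,interpolation=cv2.INTER_CUBIC))
E
python3 - <<'E'
from h import *
st(); c,s,T=tubfit(); view(c,s,3)
for nm,x in(('x',0),('y',1)): print(nm,np.percentile(T[:,x],[1,5,50,95,99]).round(4))
E
```

```text
t 4.97 tcp [ 0.6108 -0.0329  0.0584] corner [-0.0836 -0.1312] F [ 0.3 -5.6  5.7] T [-1.2  -0.16 -0.03] w 0.001 jaw 5.1 q [ 0.15  0.65 -0.24  1.96  0.29  0.55 -0.2 ]
top face corner-frame ((-85.8, -87.3), (58.7, 84.6), 84.22) 208
cap ((-89.3, -83.0), (51.8, 28.9), 23.49) 137 0.12396589162796584
x [-0.1373 -0.1354 -0.112  -0.0026 -0.0021]
y [-0.1956 -0.1586 -0.1451 -0.0717 -0.041 ]
```

View pics/s3.png

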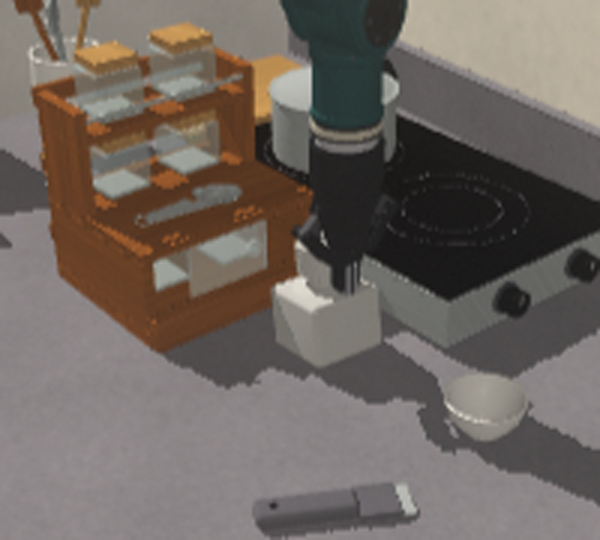

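View pics/t3.png

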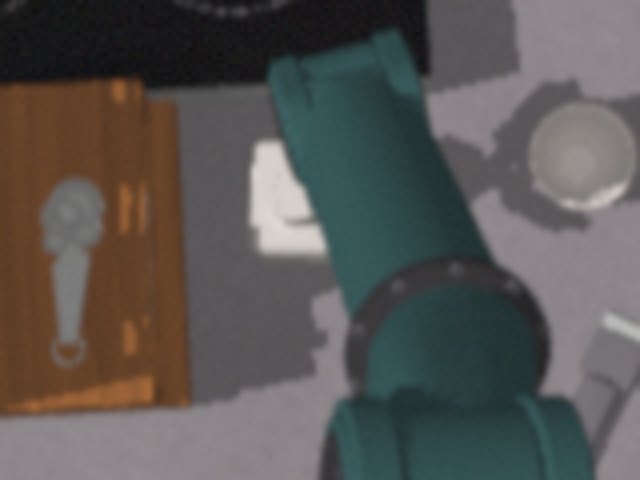

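Run:
```python
from h import *
c,s,T=tubfit()
for z0 in np.arange(.01,.07,.01):
    q=T[(abs(T[:,2]-z0)<.005)&(T[:,0]<-.01)]
    print(round(z0,3),'x',np.percentile(q[:,0],[1,3,10,30,50]).round(4),'y',np.percentile(q[:,1],[1,3,10,50]).round(4),len(q))
cv2.imwrite('pics/s3b.png',cv2.resize(s['image'][180:240,290:370,::-1],None,fx=9,fy=9,interpolation=cv2.INTER_NEAREST))
o,M=tool()
for x in(-.02,0,.011):
  for y in(-.011,.011): print(x,y,((proj(s,o['tool_pos']+M@np.array([x,y,-.012]))-[290,180])*9).round(0))
```

```text
top face corner-frame ((-85.8, -87.2), (58.3, 84.9), 84.64) 209
cap ((-89.8, -83.2), (51.3, 29.0), 22.04) 140 0.12408694814982013
0.01 x [-0.1799 -0.1773 -0.1585 -0.1331 -0.1315] y [-0.1524 -0.1519 -0.1511 -0.1069] 34
0.02 x [-0.1393 -0.1374 -0.1351 -0.1323 -0.1229] y [-0.1559 -0.1545 -0.1534 -0.1484] 99
0.03 x [-0.1396 -0.136  -0.1348 -0.1324 -0.1223] y [-0.1533 -0.1532 -0.1517 -0.147 ] 97
0.04 x [-0.1366 -0.1361 -0.1341 -0.1314 -0.1175] y [-0.152  -0.1517 -0.1511 -0.1461] 108
0.05 x [-0.1369 -0.1355 -0.1345 -0.1316 -0.1173] y [-0.1517 -0.151  -0.1492 -0.1448] 95
0.06 x [-0.1375 -0.1358 -0.135  -0.1308 -0.1209] y [-0.1511 -0.1508 -0.1479 -0.1434] 71
-0.02 -0.011 [401. 273.]
-0.02 0.011 [360. 248.]
0 -0.011 [400. 321.]
0 0.011 [360. 296.]
0.011 -0.011 [400. 347.]
0.011 0.011 [360. 322.]
```

View pics/s3b.png

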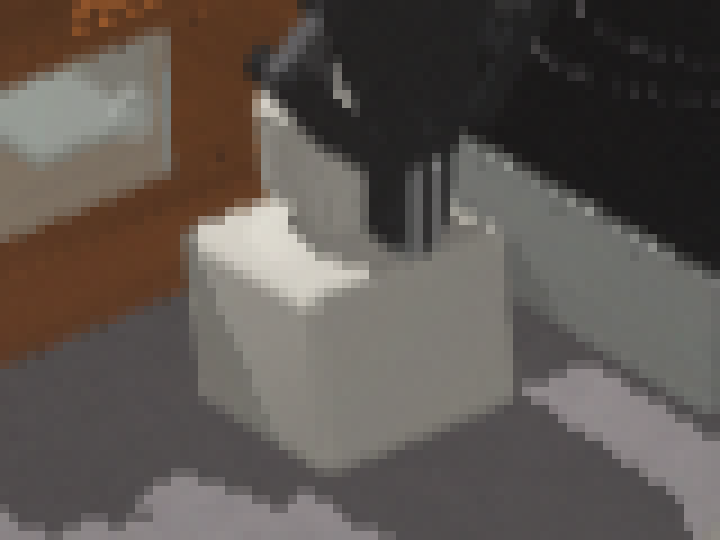

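Call:
{"method": "carry_out", "body": {"targets": [[-0.3,0,0,0,255],[-0.8,-0.1,0,0,255],[-0.8,-0.6,0,0,255],[-0.8,-1.2,0,0,255],[-0.8,-1.6,0,0,255],[-0.8,-1.7,0,0,255],[-0.8,-1.7,0,0,255]]}}

```text
time: 6.05
tool_pos: [0.6151, -0.0975, 0.0887]
ee_rot: [0.706, -0.032, 0.707, 0.032]
ft_force: [-0.3, 0.1, 0.2]
width: 0.002
```

Run:
```python
from h import *
st(); c,s,T=tubfit(); view(c,s,4)
for z0 in np.arange(.01,.07,.01):
    q=T[(abs(T[:,2]-z0)<.005)&(T[:,0]<-.01)]
    print(round(z0,3),'x',np.percentile(q[:,0],[1,3,10,30,50]).round(4),'y',np.percentile(q[:,1],[1,3,10,50]).round(4),len(q))
```

```text
t 6.05 tcp [ 0.6151 -0.0975  0.0887] corner [-0.0846 -0.1959] F [-0.3  0.1  0.2] T [-0.03  0.01 -0.05] w 0.002 jaw 5.2 q [ 0.27  0.63 -0.27  1.92  0.27  0.63 -0.07]
top face corner-frame ((-85.9, -109.8), (86.3, 88.1), 84.52) 519
cap ((-86.7, -107.6), (50.5, 49.9), 84.43) 245 0.12085012509433686
0.01 x [-0.1372 -0.1365 -0.1346 -0.1315 -0.1159] y [-0.1585 -0.157  -0.1564 -0.1519] 58
0.02 x [-0.1769 -0.1376 -0.1352 -0.1327 -0.1291] y [-0.157  -0.1567 -0.1554 -0.15  ] 100
0.03 x [-0.1645 -0.1363 -0.135  -0.1322 -0.1258] y [-0.1569 -0.1563 -0.1547 -0.1493] 99
0.04 x [-0.1412 -0.1368 -0.1352 -0.1325 -0.123 ] y [-0.1578 -0.157  -0.1553 -0.1506] 90
0.05 x [-0.1368 -0.1364 -0.135  -0.1322 -0.1218] y [-0.1568 -0.1562 -0.1555 -0.151 ] 96
0.06 x [-0.1381 -0.1373 -0.1345 -0.1317 -0.1192] y [-0.1572 -0.1565 -0.1559 -0.1505] 64
```

View pics/s4.png

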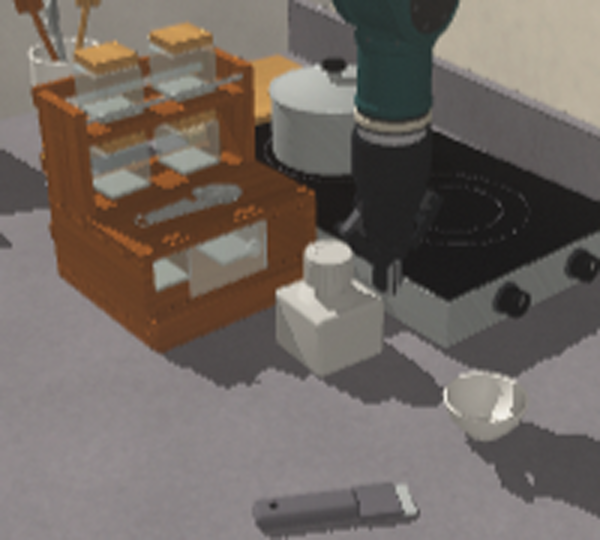

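Run:
```python
from h import *
s=snap('side','s5'); o,M=tool()
cv2.imwrite('pics/s5b.png',cv2.resize(s['image'][160:240,310:390,::-1],None,fx=7,fy=7,interpolation=cv2.INTER_NEAREST))
for x in(-.03,-.02,-.01,0,.011):
  for y in(-.011,.011): 
    for z in (-.014,.014): print(x,y,z,((proj(s,o['tool_pos']+M@np.array([x,y,z]))-[310,160])*7).round(0))
X=cloud(s).reshape(-1,3); d=(X-o['tool_pos'])@M
d=d[(abs(d[:,1])<.05)&(abs(d[:,2])<.08)&(d[:,0]>-.16)&(d[:,0]<.03)]
for a in np.arange(-.15,.03,.01):
    q=d[abs(d[:,0]-a)<.005]
    if len(q)>3: print(round(a,3),'z',np.percentile(q[:,2],[1,99]).round(3),'y',np.percentile(q[:,1],[1,99]).round(3),len(q))
```

```text
-0.03 -0.011 -0.014 [265. 333.]
-0.03 -0.011 0.014 [313. 311.]
-0.03 0.011 -0.014 [231. 313.]
-0.03 0.011 0.014 [278. 292.]
-0.02 -0.011 -0.014 [265. 353.]
-0.02 -0.011 0.014 [313. 331.]
-0.02 0.011 -0.014 [230. 333.]
-0.02 0.011 0.014 [278. 311.]
-0.01 -0.011 -0.014 [264. 373.]
-0.01 -0.011 0.014 [312. 351.]
-0.01 0.011 -0.014 [230. 353.]
-0.01 0.011 0.014 [277. 331.]
0 -0.011 -0.014 [264. 393.]
0 -0.011 0.014 [311. 371.]
0 0.011 -0.014 [229. 372.]
0 0.011 0.014 [276. 350.]
0.011 -0.011 -0.014 [263. 414.]
0.011 -0.011 0.014 [310. 392.]
0.011 0.011 -0.014 [229. 393.]
0.011 0.011 0.014 [275. 371.]
-0.15 z [-0.042 -0.001] y [-0.038  0.009] 37
-0.14 z [-0.044 -0.005] y [-0.014  0.005] 42
-0.13 z [-0.045  0.033] y [-0.022  0.006] 90
-0.12 z [-0.064  0.053] y [-0.022  0.009] 104
-0.11 z [-0.064  0.057] y [-0.02   0.011] 102
-0.1 z [-0.059  0.053] y [-0.019  0.009] 79
-0.09 z [-0.051  0.044] y [-0.019  0.013] 83
-0.08 z [-0.042  0.037] y [-0.015  0.009] 69
-0.07 z [-0.035  0.03 ] y [-0.015  0.006] 36
-0.06 z [-0.018  0.005] y [-0.014 -0.003] 25
-0.05 z [-0.017  0.009] y [-0.012  0.006] 26
-0.04 z [-0.017  0.011] y [-0.014  0.007] 31
-0.03 z [-0.016  0.008] y [-0.014  0.007] 19
0.02 z [-0.048  0.031] y [0.038 0.05 ] 71
```

View pics/s5b.png

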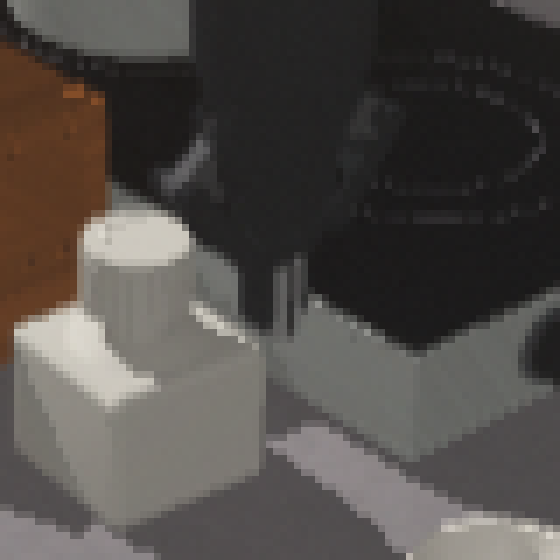

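Call:
{"method": "carry_out", "body": {"targets": [[0,0,-0.1,0,120],[0.4,0,-0.1,0,120],[0.8,0,-0.1,0,120],[1.2,0,-0.1,0,120],[1.4,0,-0.1,0,120],[1.4,0,-0.1,0,120]]}}

```text
time: 6.95
tool_pos: [0.6106, -0.098, 0.0319]
ee_rot: [0.706, -0.032, 0.707, 0.032]
ft_force: [-1.2, 0.7, 0.3]
width: 0.529
```

Run:
```python
from h import *
o,M=st(); s=snap('side','s6')
cv2.imwrite('pics/s6b.png',cv2.resize(s['image'][150:250,290:390,::-1],None,fx=6,fy=6,interpolation=cv2.INTER_CUBIC))
```

```text
t 6.95 tcp [ 0.6106 -0.098   0.0319] corner [-0.089  -0.1961] F [-1.2  0.7  0.3] T [0.01 0.03 0.01] w 0.529 jaw 5.2 q [ 0.25  0.7  -0.23  1.95  0.3   0.53 -0.11]
```

View pics/s6b.png

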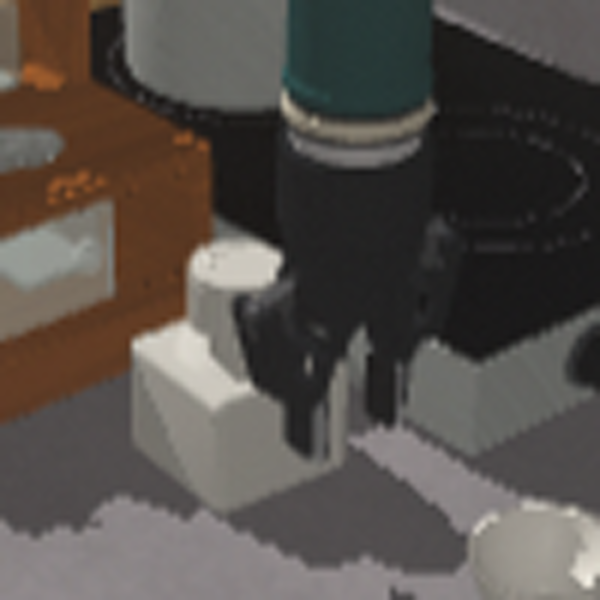

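Run:
```python
from h import *
o,M=tool(); s=load('side')
for x in(-.04,-.03,-.02,-.01,0,.01):
  print(x,[((proj(s,o['tool_pos']+M@np.array([x,y,z]))-[290,150])*6).round(0).tolist() for y,z in((-.011,-.03),(.011,-.03),(-.011,.03))])
```

```text
-0.04 [[317.0, 439.0], [288.0, 421.0], [404.0, 398.0]]
-0.03 [[317.0, 456.0], [288.0, 437.0], [403.0, 414.0]]
-0.02 [[316.0, 472.0], [287.0, 454.0], [403.0, 430.0]]
-0.01 [[316.0, 489.0], [287.0, 470.0], [402.0, 446.0]]
0 [[316.0, 505.0], [287.0, 486.0], [401.0, 462.0]]
0.01 [[315.0, 521.0], [287.0, 502.0], [400.0, 478.0]]
```

Call:
{"method": "carry_out", "body": {"targets": [[0.2,0,0,0,120],[0.35,0,0,0,120],[0.35,0,0,0,120]]}}

```text
time: 7.38
tool_pos: [0.6108, -0.0982, 0.0185]
ee_rot: [0.706, -0.032, 0.707, 0.032]
ft_force: [1.2, 0.8, 0.3]
width: 0.528
```

Call:
{"method": "carry_out", "body": {"targets": [[0.1,0,0,0,120],[0.2,0,0,0,120],[0.2,0,0,0,120]]}}

```text
time: 7.75
tool_pos: [0.611, -0.0982, 0.0106]
ee_rot: [0.706, -0.032, 0.707, 0.032]
ft_force: [-0.7, 0.3, 0.2]
width: 0.528
```

Run:
```python
from h import *
o,M=st(); s=snap('side','s7')
cv2.imwrite('pics/s7b.png',cv2.resize(s['image'][150:250,290:390,::-1],None,fx=6,fy=6,interpolation=cv2.INTER_CUBIC))
```

```text
t 7.75 tcp [ 0.611  -0.0982  0.0106] corner [-0.0887 -0.1963] F [-0.7  0.3  0.2] T [ 0.03 -0.03  0.  ] w 0.528 jaw 5.2 q [ 0.24  0.73 -0.22  1.96  0.32  0.49 -0.12]
```

View pics/s7b.png

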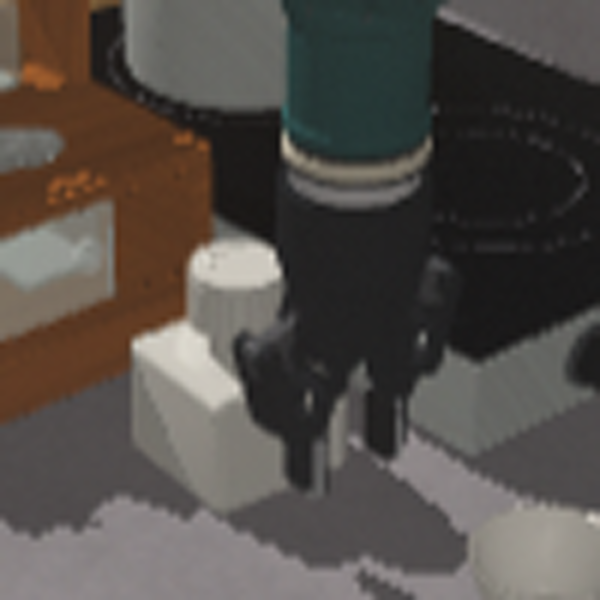

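Call:
{"method": "carry_out", "body": {"targets": [[0,0.2,0,0,120],[0,0.4,0,0,120],[0,0.6,0,0,120],[0,0.75,0,0,120],[0,0.9,0,0,120],[0,1.05,0,0,120],[0,1.2,0,0,120],[0,1.2,0,0,120]]}}

```text
time: 8.8
tool_pos: [0.6067, -0.0494, 0.011]
ee_rot: [0.706, -0.032, 0.707, 0.033]
ft_force: [0.2, 0.5, 0.3]
width: 0.527
```

Run:
```python
from h import *
st(); c,s,T=tubfit(); view(c,s,8)
```

```text
t 8.8 tcp [ 0.6067 -0.0494  0.011 ] corner [-0.089  -0.1473] F [0.2 0.5 0.3] T [ 0.   -0.04  0.  ] w 0.527 jaw 5.2 q [ 0.15  0.72 -0.21  1.98  0.31  0.47 -0.19]
top face corner-frame ((-90.1, -91.1), (88.3, 83.0), 1.78) 374
cap ((-91.9, -89.1), (50.4, 43.5), 18.52) 224 0.1204231582807641
```

View pics/s8.png

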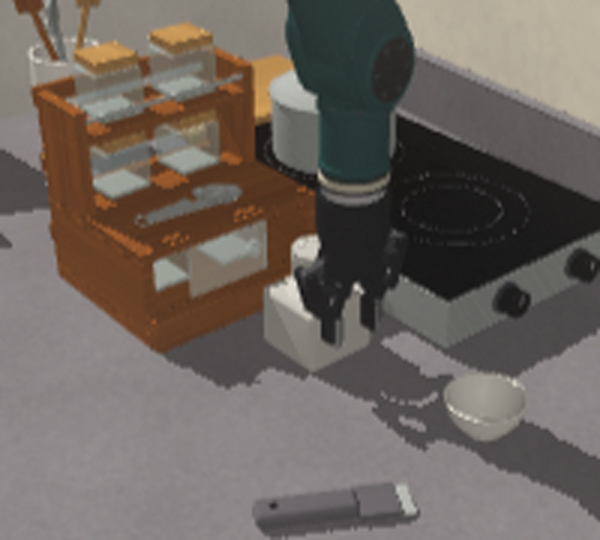

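Call:
{"method": "carry_out", "body": {"targets": [[0,0.2,0,0,120],[0,0.4,0,0,120],[0,0.6,0,0,120],[0,0.75,0,0,120],[0,0.9,0,0,120],[0,1.0,0,0,120],[0,1.1,0,0,120],[0,1.15,0,0,120],[0,1.2,0,0,120],[0,1.2,0,0,120]]}}

```text
time: 10.15
tool_pos: [0.6026, -0.0023, 0.011]
ee_rot: [0.706, -0.032, 0.706, 0.032]
ft_force: [-0.6, -0.8, 0.0]
width: 0.527
```

Run:
```python
from h import *
st(); c,s,T=tubfit(); view(c,s,9)
```

```text
t 10.15 tcp [ 0.6026 -0.0023  0.011 ] corner [-0.0893 -0.1   ] F [-0.6 -0.8  0. ] T [-0.31 -0.01 -0.01] w 0.527 jaw 5.2 q [ 0.07  0.72 -0.2   1.99  0.3   0.46 -0.26]
top face corner-frame ((-90.1, -39.5), (87.8, 72.9), 0.12) 316
cap ((-92.9, -40.0), (51.2, 38.9), 25.57) 199 0.12108628137095065
```

View pics/t9.png

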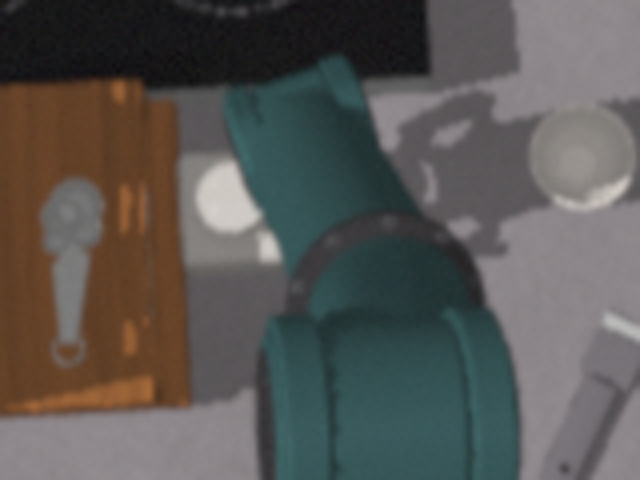

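Call:
{"method": "carry_out", "body": {"targets": [[0,0.05,0,0,120],[0,0.1,0,0,120],[0,0.1,0,0,120]]}}

```text
time: 10.62
tool_pos: [0.6022, -0.0006, 0.0111]
ee_rot: [0.706, -0.032, 0.707, 0.03]
ft_force: [0.1, -5.6, 0.8]
width: 0.53
```

Call:
{"method": "carry_out", "body": {"targets": [[0,-0.6,0,0,120],[0,-1.2,0,0,120],[-1.2,-1.3,0,0,150],[-2.5,-1.3,0,2,170],[-3.2,-1,-0.4,4,190],[-3.2,-0.4,-0.8,6,190],[-3.2,0.2,-1.2,8,190],[-3.2,0.8,-1.6,10,190],[-3.2,1.2,-2,12,190],[-3.2,1.3,-2,14,190]]}}

```text
time: 11.88
tool_pos: [0.516, 0.0489, 0.139]
ee_rot: [0.596, 0.38, 0.597, -0.379]
ft_force: [0.3, -0.1, -0.2]
width: 0.256
```

Run:
```python
from h import *
st(); c,s,T=tubfit(); view(c,s,10); units([*c2w(-.185,-.044),.14],TH+np.pi/2); units([*c2w(-.185,-.044),.01],TH+np.pi/2)
```

```text
t 11.88 tcp [0.516  0.0489 0.139 ] corner [-0.1714 -0.042 ] F [ 0.3 -0.1 -0.2] T [-0.04 -0.05 -0.05] w 0.256 jaw -64.9 q [-0.22  0.43  0.05  2.13 -0.04  0.58 -1.27]
top face corner-frame ((-65.0, -56.1), (102.4, 56.2), 56.67) 177
cap ((-68.5, -39.0), (6.8, 24.9), 7.39) 21 0.12055809509229057
shift [-0.02  -0.367 -0.104] turn 4.14 alt 40.14 -31.86
shift [ 3.23  -0.371 -0.102] turn 4.14 alt 40.14 -31.86
```

View pics/s10.png

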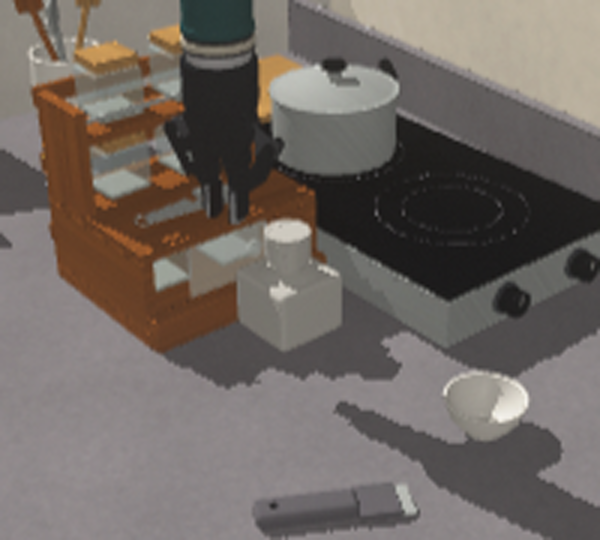

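Call:
{"method": "carry_out", "body": {"targets": [[0,-0.5,0.1,2,190],[0,-0.6,0.1,4,190],[0.4,-0.6,0.1,4.15,190],[1.4,-0.6,0.1,4.15,190],[2.4,-0.6,0.1,4.15,190],[3.2,-0.6,0.1,4.15,190],[3.2,-0.6,0.1,4.15,190],[3.2,-0.6,0.1,4.15,190]]}}

```text
time: 12.98
tool_pos: [0.4986, 0.0323, 0.0117]
ee_rot: [0.519, 0.48, 0.519, -0.48]
ft_force: [0.1, 0.4, 1.4]
width: 0.252
```

Run:
```python
from h import *
st(); c,s,T=tubfit(); view(c,s,11); units([*c2w(-.102,-.05),.012],TH+np.pi/2)
q=T[(T[:,2]>.02)&(T[:,2]<.06)]
```

```text
t 12.97 tcp [0.4986 0.0323 0.0117] corner [-0.19   -0.0571] F [0.1 0.4 1.4] T [-0.06  0.03  0.02] w 0.252 jaw -85.5 q [-0.21  0.65  0.08  2.23 -0.18  0.26 -1.47]
top face corner-frame ((-82.5, -46.0), (88.3, 72.4), 87.36) 342
cap ((-89.8, -44.0), (47.5, 50.7), 85.18) 249 0.12042147910115565
shift [ 0.014  2.19  -0.186] turn -0.04 alt 35.96 -36.04
```

View pics/s11.png

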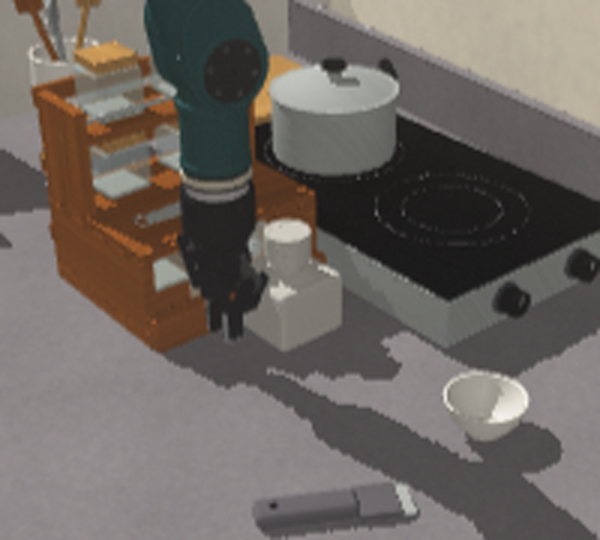

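View pics/t11.png

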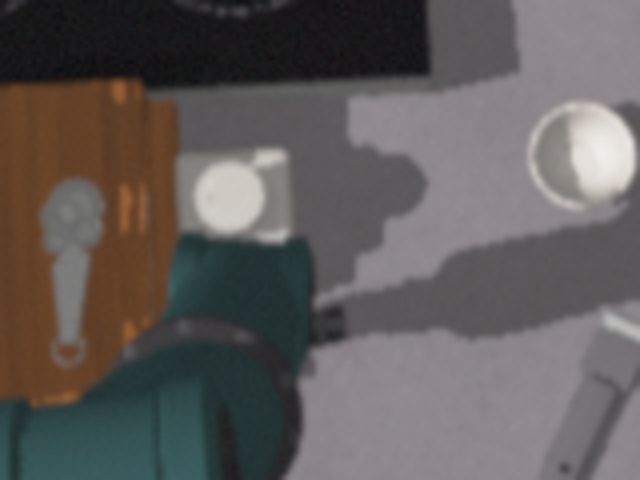

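Call:
{"method": "carry_out", "body": {"targets": [[0,0.25,-0.15,0,190],[0,0.5,-0.15,0,190],[0,0.75,-0.15,0,190],[0,1.0,-0.15,0,190],[0,1.2,-0.15,0,190],[0,1.4,-0.15,0,190],[0,1.6,-0.15,0,190],[0,1.8,-0.15,0,190],[0,2.0,-0.15,0,190],[0,2.0,-0.15,0,190]]}}

```text
time: 14.32
tool_pos: [0.5763, 0.0441, 0.0106]
ee_rot: [0.518, 0.48, 0.519, -0.481]
ft_force: [-1.0, -0.8, -1.3]
width: 0.255
```

Run:
```python
from h import *
st(); c,s,T=tubfit(); view(c,s,12)
```

```text
t 14.32 tcp [0.5763 0.0441 0.0106] corner [-0.1117 -0.0517] F [-1.  -0.8 -1.3] T [-0.03  0.36  0.03] w 0.255 jaw -85.6 q [-0.23  0.7   0.1   2.06 -0.17  0.39 -1.48]
top face corner-frame ((-51.8, -76.3), (126.8, 59.0), 32.63) 42
cap ((-109.9, -106.2), (20.8, 25.4), 86.9) 28 0.1253120929842884
```

View pics/t12.png

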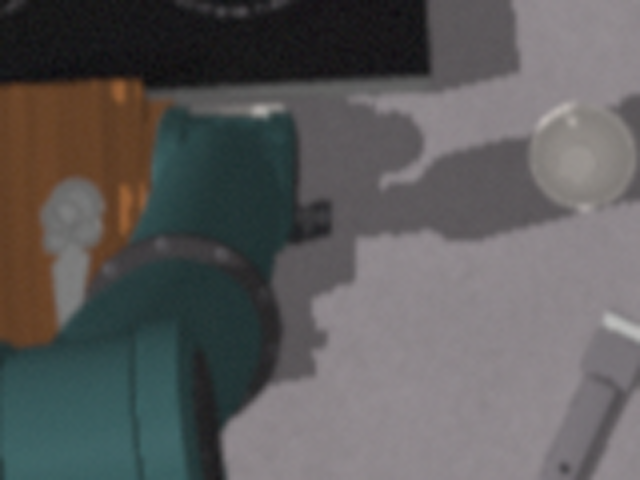

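Call:
{"method": "carry_out", "body": {"targets": [[0,0.1,0,0,190],[0,0.2,0,0,190],[0,0.28,0,0,190],[0,0.36,0,0,190],[0,0.36,0,0,190]]}}

```text
time: 15.05
tool_pos: [0.5897, 0.045, 0.0106]
ee_rot: [0.518, 0.479, 0.52, -0.481]
ft_force: [-4.9, -1.1, -0.6]
width: 0.255
```

Run:
```python
from h import *
st()
```

```text
t 15.05 tcp [0.5897 0.045  0.0106] corner [-0.0983 -0.0519] F [-4.9 -1.1 -0.6] T [-0.15  0.86  0.04] w 0.255 jaw -85.6 q [-0.23  0.71  0.1   2.03 -0.17  0.42 -1.49]
```

Call:
{"method": "carry_out", "body": {"targets": [[0,0.08,0,0,190],[0,0.08,0,0,190],[0,-0.4,0,0,190],[0,-1.2,0.1,0,190],[-1,-1.8,0.1,0,190],[-2.5,-2.2,0.1,0,190],[-4,-2.6,0.1,-2,120],[-4.4,-2.8,0.1,-4,60],[-4.4,-2.8,0.1,-6,0],[-4.4,-2.8,0.1,-6,0]]}}

```text
time: 16.3
tool_pos: [0.4825, 0.0331, 0.1883]
ee_rot: [0.627, 0.332, 0.624, -0.329]
ft_force: [1.0, 0.6, 0.1]
width: 1.001
```

Run:
```python
from h import *
st(); c,s,T=tubfit(); view(c,s,13)
```

```text
t 16.3 tcp [0.4825 0.0331 0.1883] corner [-0.2061 -0.055 ] F [1.  0.6 0.1] T [-0.02  0.03  0.03] w 1.001 jaw -55.7 q [-0.19  0.32  0.04  2.16 -0.02  0.66 -1.11]
top face corner-frame ((-43.8, -45.6), (83.7, 87.3), 0.25) 492
cap ((-41.9, -44.8), (50.3, 51.7), 61.1) 248 0.12048484730115785
```

View pics/t13.png

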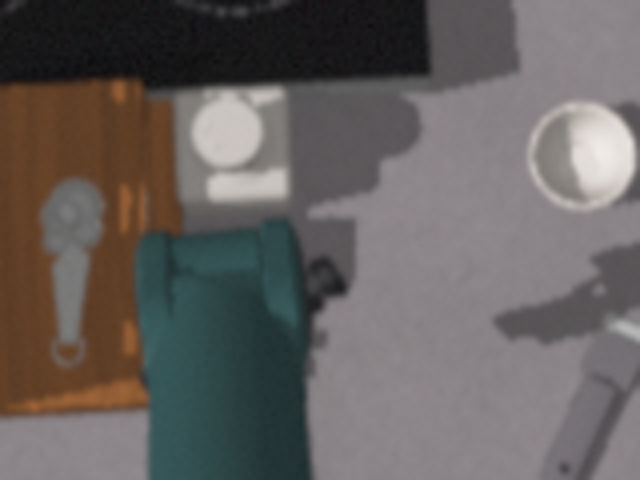

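View pics/s13.png

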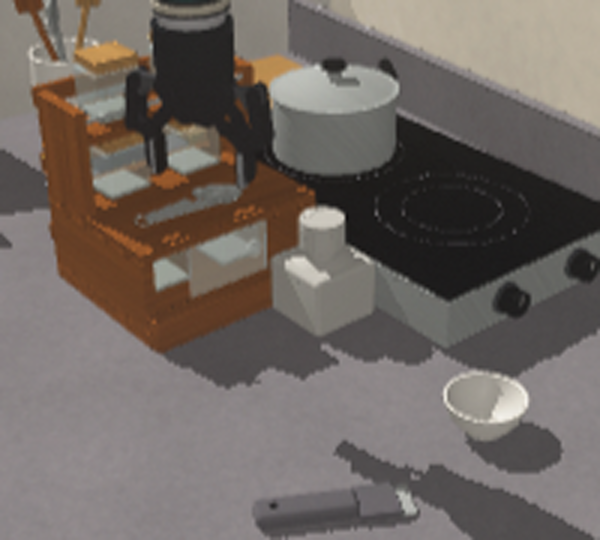

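Run:
```python
from h import *
st(); units([*c2w(-.044,-.044),.175],TH-np.radians(35))
```

```text
t 16.4 tcp [0.4814 0.0329 0.1874] corner [-0.2071 -0.0551] F [-0.9 -0.  -0.6] T [0.02 0.   0.02] w 0.999 jaw -55.7 q [-0.2   0.32  0.04  2.16 -0.02  0.66 -1.11]
shift [0.32  3.683 1.771] turn -5.08 alt 30.92 -41.08
```

Call:
{"method": "carry_out", "body": {"targets": [[0,0.8,0.4,-1,0],[0,1.6,0.8,-2,0],[0,2.4,1.2,-3,0],[0,3.2,1.6,-4,0],[0,3.7,1.75,-5,0],[0.3,3.7,1.75,-5,0],[0.3,3.7,1.75,-5,0]]}}

```text
time: 17.27
tool_pos: [0.6393, 0.0582, 0.1727]
ee_rot: [0.68, 0.186, 0.684, -0.188]
ft_force: [1.0, 0.7, -0.2]
width: 0.997
```

Run:
```python
from h import *
st(); units([*c2w(-.044,-.044),.11],TH-np.radians(35))
```

```text
t 17.27 tcp [0.6393 0.0582 0.1727] corner [-0.0477 -0.0427] F [ 1.   0.7 -0.2] T [-0.    0.03  0.03] w 0.997 jaw -30.7 q [-0.12  0.53 -0.06  1.83  0.05  0.79 -0.74]
shift [1.567 0.034 0.1  ] turn -0.07 alt 35.93 -36.07
```

Call:
{"method": "carry_out", "body": {"targets": [[0.5,0,0.1,0,0],[1,0,0.1,0,0],[1.5,0,0.1,0,0],[1.5,0,0.1,0,0],[1.5,0,0.1,0,0]]}}

```text
time: 17.9
tool_pos: [0.6454, 0.0567, 0.1151]
ee_rot: [0.682, 0.186, 0.682, -0.186]
ft_force: [-0.2, -0.7, 0.9]
width: 0.999
```

Run:
```python
from h import *
o,M=st(); units([*c2w(-.044,-.044),.065],TH-np.radians(35))
s=snap('side','s14'); cv2.imwrite('pics/s14b.png',cv2.resize(s['image'][130:230,280:380,::-1],None,fx=6,fy=6,interpolation=cv2.INTER_CUBIC))
for x in(-.05,-.04,-.03):
  print(x,[((proj(s,o['tool_pos']+M@np.array([x,y,z]))-[280,130])*6).round(0).tolist() for y,z in((-.011,-.05),(-.011,.05))])
```

```text
t 17.9 tcp [0.6454 0.0567 0.1151] corner [-0.0418 -0.0448] F [-0.2 -0.7  0.9] T [-0.   -0.04  0.03] w 0.999 jaw -30.6 q [-0.12  0.6  -0.06  1.86  0.05  0.69 -0.74]
shift [ 1.252 -0.017 -0.057] turn -0.05 alt 35.95 -36.05
-0.05 [[196.0, 252.0], [381.0, 245.0]]
-0.04 [[196.0, 269.0], [380.0, 262.0]]
-0.03 [[197.0, 285.0], [380.0, 278.0]]
```

View pics/s14b.png

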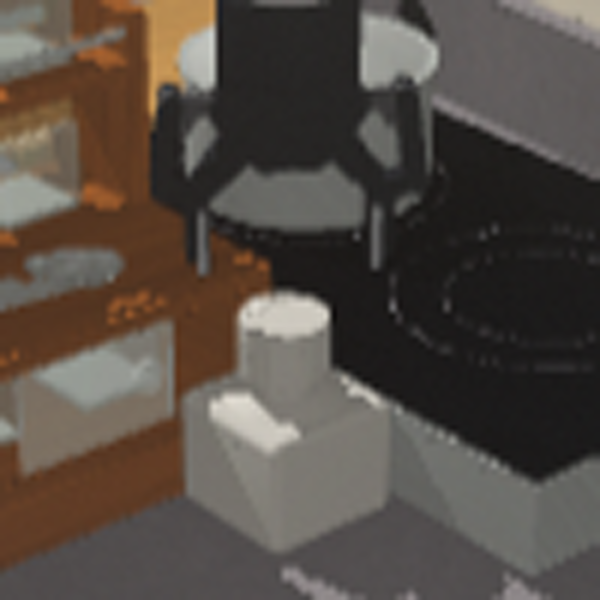

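Call:
{"method": "carry_out", "body": {"targets": [[0.4,0,-0.05,0,0],[0.8,0,-0.05,0,0],[1.15,0,-0.05,0,0],[1.32,0,-0.05,0,0],[1.32,0,-0.05,0,0],[1.32,0,-0.05,0,0]]}}

```text
time: 18.7
tool_pos: [0.644, 0.0577, 0.0625]
ee_rot: [0.682, 0.187, 0.682, -0.186]
ft_force: [-0.3, -0.7, 0.1]
width: 0.997
```

Run:
```python
from h import *
o,M=st()
s=snap('side','s15'); cv2.imwrite('pics/s15b.png',cv2.resize(s['image'][130:230,280:380,::-1],None,fx=6,fy=6,interpolation=cv2.INTER_CUBIC))
```

```text
t 18.7 tcp [0.644  0.0577 0.0625] corner [-0.0431 -0.0436] F [-0.3 -0.7  0.1] T [-0.01 -0.03 -0.01] w 0.997 jaw -30.6 q [-0.12  0.67 -0.06  1.88  0.06  0.59 -0.75]
```

View pics/s15b.png

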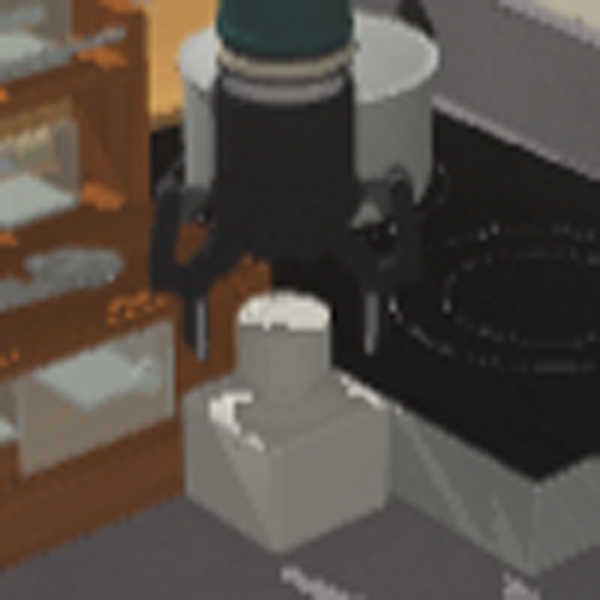

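Call:
{"method": "carry_out", "body": {"squeeze": 70, "targets": [[0,0,0,0,60],[0,0,0,0,90],[0,0,0,0,150],[0,0,0,0,255],[0,0,0,0,255],[0,0,0,0,255]]}}

```text
time: 19.5
tool_pos: [0.6436, 0.0578, 0.063]
ee_rot: [0.682, 0.186, 0.682, -0.186]
ft_force: [-2.1, 0.3, 4.5]
width: 0.595
```

Run:
```python
from h import *
o,M=st()
c,s,T=tubfit(); view(c,s,16)
cv2.imwrite('pics/s16b.png',cv2.resize(s['image'][130:230,280:380,::-1],None,fx=6,fy=6,interpolation=cv2.INTER_CUBIC))
```

```text
t 19.5 tcp [0.6436 0.0578 0.063 ] corner [-0.0435 -0.0435] F [-2.1  0.3  4.5] T [ 0.01  0.36 -0.02] w 0.595 jaw -30.6 q [-0.12  0.67 -0.06  1.88  0.06  0.59 -0.75]
top face corner-frame ((-26.2, -86.7), (46.4, 4.0), 0.89) 16
cap 0 0 0
```

View pics/s16b.png

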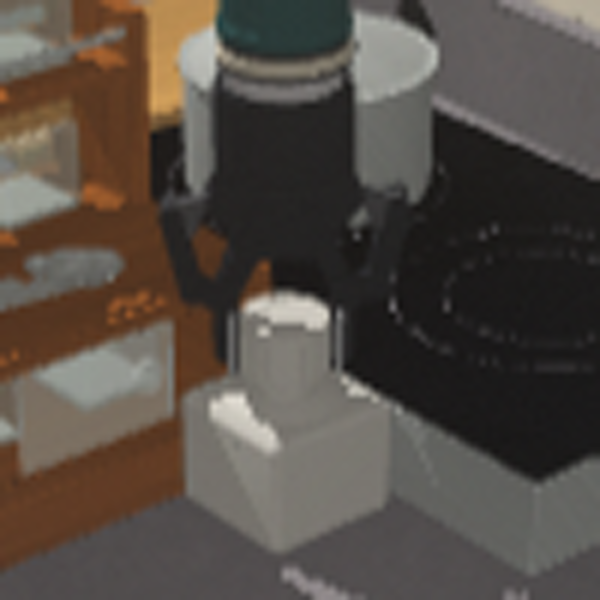

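View pics/t16.png

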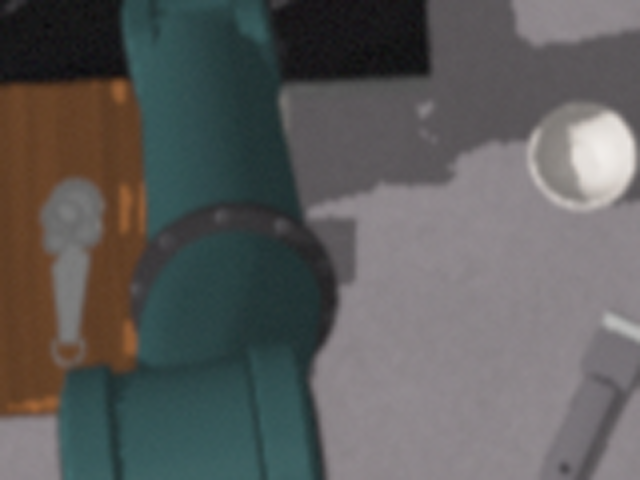

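Call:
{"method": "carry_out", "body": {"targets": [[0,0.05,0,0,255],[0.1,0.05,0,0,255],[0.2,0.05,0,0,255],[0.2,0.05,0,0,255]]}}

```text
time: 20.1
tool_pos: [0.6438, 0.0578, 0.0563]
ee_rot: [0.682, 0.186, 0.682, -0.188]
ft_force: [-4.9, -2.4, 14.6]
width: 0.597
```

Run:
```python
from h import *
o,M=st()
```

```text
t 20.1 tcp [0.6438 0.0578 0.0563] corner [-0.0433 -0.0435] F [-4.9 -2.4 14.6] T [-0.45  1.03 -0.01] w 0.597 jaw -30.6 q [-0.12  0.68 -0.05  1.88  0.06  0.58 -0.75]
```

Call:
{"method": "carry_out", "body": {"targets": [[0.02,0,0,-1,255],[0.02,0,0,-2,255],[0.02,0,0,-3,255],[0.02,0,0,-4,255],[0.02,0,0,-5,255],[0.02,0,0,-6,255],[0.02,0,0,-6,255]]}}

```text
time: 20.98
tool_pos: [0.6458, 0.0578, 0.0563]
ee_rot: [0.708, 0.003, 0.706, -0.004]
ft_force: [-3.6, -2.4, 16.5]
width: 0.591
```

Run:
```python
from h import *
o,M=st(); c,s,T=tubfit(); view(c,s,17)
cv2.imwrite('pics/s17b.png',cv2.resize(s['image'][130:230,280:380,::-1],None,fx=6,fy=6,interpolation=cv2.INTER_CUBIC))
```

```text
t 20.98 tcp [0.6458 0.0578 0.0563] corner [-0.0413 -0.0437] F [-3.6 -2.4 16.5] T [-0.51  0.74  0.07] w 0.591 jaw -0.6 q [-0.03  0.69 -0.19  1.88  0.22  0.6  -0.38]
top face corner-frame ((0.0, 0.0), (0.0, 0.0), 0.0) 0
cap 0 0 0
```

View pics/s17b.png

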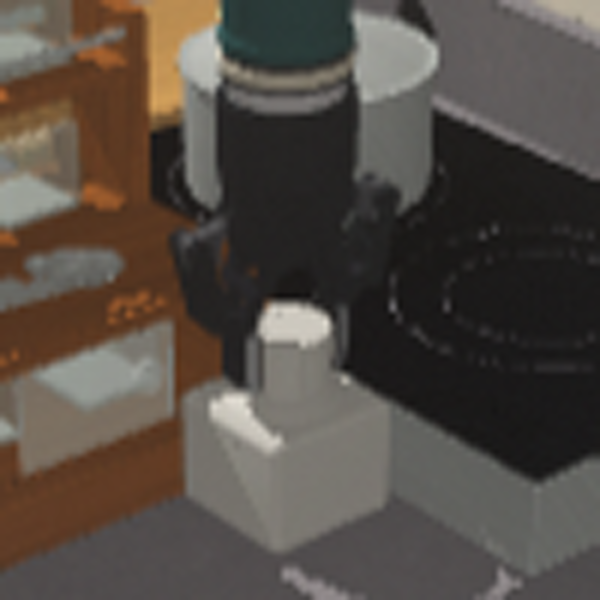

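Call:
{"method": "carry_out", "body": {"targets": [[0,0,0,-1,255],[0,0,0,-2,255],[0,0,0,-3,255],[0,0,0,-4,255],[0,0,0,-5,255],[0,0,0,-6,255],[0,0,0,-6.2,255],[0,0,0,-6.2,255]]}}

```text
time: 22.08
tool_pos: [0.6454, 0.0585, 0.0563]
ee_rot: [0.683, -0.186, 0.682, 0.184]
ft_force: [-4.3, -2.0, 18.4]
width: 0.596
```

Run:
```python
from h import *
o,M=st(); s=snap('side','s18')
cv2.imwrite('pics/s18b.png',cv2.resize(s['image'][130:230,280:380,::-1],None,fx=6,fy=6,interpolation=cv2.INTER_CUBIC))
```

```text
t 22.07 tcp [0.6454 0.0585 0.0563] corner [-0.0416 -0.0429] F [-4.3 -2.  18.4] T [-0.46  1.01 -0.13] w 0.596 jaw 30.3 q [ 0.07  0.7  -0.34  1.87  0.38  0.63  0.02]
```

View pics/s18b.png

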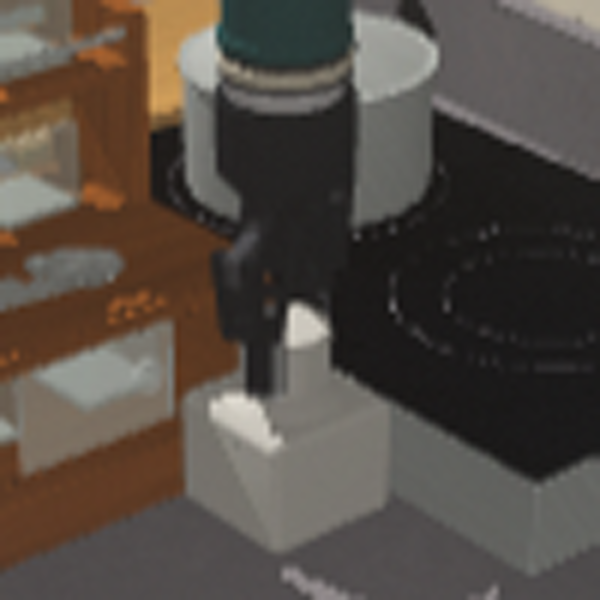

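Call:
{"method": "carry_out", "body": {"targets": [[-0.12,0,0,0,255],[-0.25,0,0,0,255],[-0.38,0,0,0,255],[-0.38,0,0,0,255]]}}

```text
time: 22.62
tool_pos: [0.645, 0.0585, 0.0687]
ee_rot: [0.683, -0.186, 0.682, 0.185]
ft_force: [1.5, -2.2, 0.9]
width: 0.594
```

Run:
```python
from h import *
o,M=st(); s=snap('side','s19')
cv2.imwrite('pics/s19b.png',cv2.resize(s['image'][130:230,280:380,::-1],None,fx=6,fy=6,interpolation=cv2.INTER_CUBIC))
```

```text
t 22.62 tcp [0.645  0.0585 0.0687] corner [-0.042  -0.0429] F [ 1.5 -2.2  0.9] T [-0.4  -0.28  0.04] w 0.594 jaw 30.4 q [ 0.08  0.69 -0.35  1.87  0.37  0.65  0.03]
```

View pics/s19b.png

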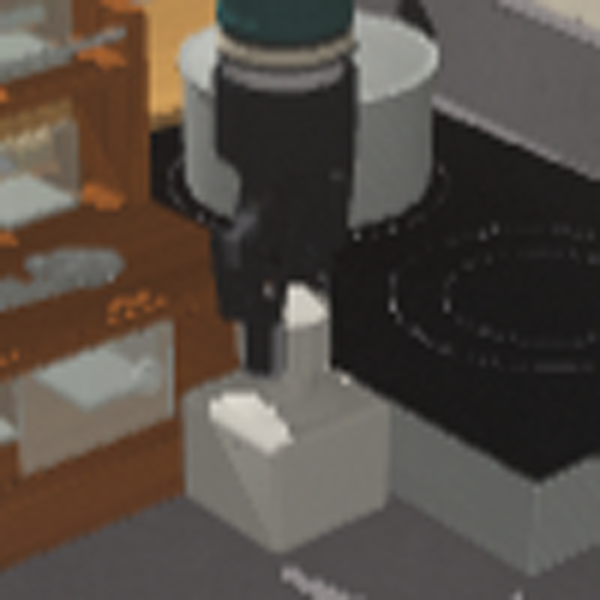

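Call:
{"method": "carry_out", "body": {"targets": [[-0.2,0,0,0,255],[-0.4,0,0,0,255],[-0.6,0,0,0,255],[-0.8,0,0,0,255],[-1.0,0,0,0,255],[-1.2,0,0,0,255],[-1.4,0,0,0,255],[-1.5,0,0,0,255],[-1.5,0,0,0,255],[-1.5,0,0,0,255]]}}

```text
time: 23.92
tool_pos: [0.6443, 0.0593, 0.1283]
ee_rot: [0.682, -0.186, 0.683, 0.186]
ft_force: [0.5, -0.2, 0.2]
width: 0.594
```

Run:
```python
from h import *
o,M=st(); c,s,T=tubfit(); view(c,s,20)
q=T[(T[:,2]>.012)]
print('x face',np.percentile(q[:,0],[2,5,10]).round(4),'y face',np.percentile(q[:,1],[2,5,10]).round(4))
cv2.imwrite('pics/s20b.png',cv2.resize(s['image'][120:240,270:390,::-1],None,fx=5,fy=5,interpolation=cv2.INTER_CUBIC))
```

```text
t 23.93 tcp [0.6443 0.0593 0.1283] corner [-0.0427 -0.042 ] F [ 0.5 -0.2  0.2] T [0.01 0.05 0.04] w 0.594 jaw 30.4 q [ 0.11  0.61 -0.39  1.84  0.32  0.76  0.07]
top face corner-frame ((-70.4, -5.4), (37.5, 12.2), 23.59) 37
cap 0 0 0
x face [-0.0921 -0.091  -0.0901] y face [-0.186  -0.1707 -0.1302]
```

View pics/s20b.png

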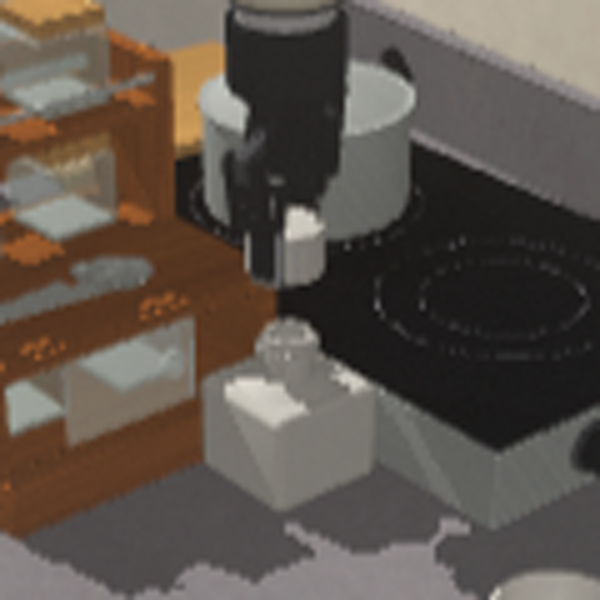

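View pics/t20.png

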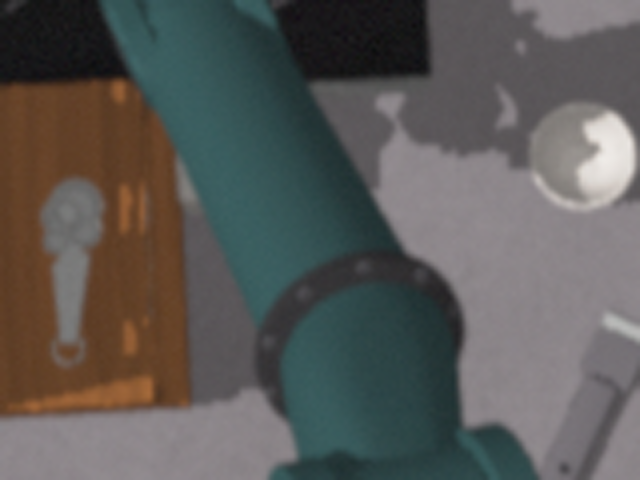

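Run:
```python
from h import *
c,s,T=tubfit()
q=T[(T[:,2]>.015)&(T[:,2]<.06)&(T[:,0]>-.08)&(T[:,0]<-.01)&(T[:,1]<-.07)&(T[:,1]>-.11)]; print('yface',np.median(q[:,1]).round(4),np.polyfit(q[:,0],q[:,1],1).round(3),len(q))
q=T[(T[:,2]>.015)&(T[:,2]<.06)&(T[:,1]>-.08)&(T[:,1]<-.01)&(T[:,0]<-.07)&(T[:,0]>-.11)]; print('xface',np.median(q[:,0]).round(4),np.polyfit(q[:,1],q[:,0],1).round(3),len(q))
st()
print(ctrl.close_job())
```

```text
top face corner-frame ((-71.3, -5.7), (34.2, 12.2), 23.52) 33
cap 0 0 0
yface -0.0893 [-0.007 -0.09 ] 183
xface -0.0893 [ 0.007 -0.089] 142
t 24.12 tcp [0.6443 0.0594 0.1283] corner [-0.0427 -0.042 ] F [ 0.1 -0.3 -0.3] T [-0.04 -0.05  0.01] w 0.597 jaw 30.4 q [ 0.11  0.61 -0.39  1.84  0.32  0.76  0.07]
the job is handed in; nothing more can be done
None
```

I pushed the tub flush into the corner, first against the rail and then against the stove. Then I gripped the cap and pressed it about 6.7 mm to its stop at about 15 N. Keeping it pressed, I turned it 61° anticlockwise and lifted it off. I handed the job in at 24 s.

**Last checks:**
- **Tub:** its outer faces measure 89.3 mm from both stops (88 mm is nominal), square to within about 0.01 rad. It did not visibly move while I turned and lifted.
- **Cap:** it is held level over the open neck, roughly 5 cm above it, and about 65 mm above its locked height by the TCP travel. The fingers are about 51 mm apart, and the outside force on the tool is near zero.
- **Other things:** I saw nothing shifted, but only by eye in the pictures; I did not measure the jars, door, spoons, bowl, mill, oil or scraper at the end.

**What went wrong or disagreed:**
- **First push:** it was too high. The closed fingers rode over the tub's top and pushed the cap. This moved the tub about 1 cm and tilted it slightly before it settled upright, and I then pushed it at half height.
- **Fingertip position:** the pictures put the fingertips about 27 mm behind the reported TCP, not 11 mm ahead of it as the interface text says. I worked to the pictures from then on.

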